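Seat the strainer's retaining ring with the two-pin spanner

ROBOT

A 6-joint arm with a two-finger parallel gripper is mounted at the origin on the work surface. World frame = base frame: x ahead of the robot, y to its left, z up, the work surface at z = 0. Lengths are in m, angles in rad, forces in N, time in s.
With the tool pointing down it reaches from about 0.3 to 0.875 m from the base axis. Payload 4.2 kg.
Tool frame: the origin (TCP) lies at the very end of the fingers, on their centre line; the grasp point (between the pads) lies 19 mm behind it; x points along the fingers, z is the direction in which the jaws open and shut, and the axes are right-handed (so a half turn about x gives the same grasp; the last joint's range is limited). The gripper opens to 85 mm and grips with 20 to 120 N. Pads are 22 mm wide; open, the fingers measure 114 mm over their backs; the gripper's body (76 mm by 85 mm) begins 54 mm behind the grasp point. The pads swing forward as they close: fully open they stand 13 mm farther back than shut.
Start: joints at [1.316, 0.32, 1.565, -0, 1.257, -0.02], TCP at [0.134, 0.559, 0.231] pointing down, gripper open.
Joint ranges: [-3.11, 3.11], [-0.84, 2.01], [0.21, 2.61], [-1.34, 4.49], [0.05, 2.63], [-2.56, 2.56]. Speed limits (rad/s): [2.57, 2.57, 3.14, 3.14, 3.14, 3.14].

INTERFACE

Orientations are given as a rotation vector (axis times angle).
In Python, from station import bot gives the robot as it stands.
- The arm moves only by the tool servo_tool, never from a script. Its argument "targets" is a list that holds one entry, the list of rows, each a list of 7 numbers: the shift along the tool's x, y, z in mm, then the turn, a rotation vector about the tool's x, y, z in rad, then the opening, from 0 (shut) to 1 (fully open). In form: [[[dx, dy, dz, wx, wy, wz, fingers], ...]]. A call has 1 to 12 rows; each row is the pose to reach, as a shift and turn from the pose commanded when the call began, along the tool's axes at that moment; what a row does not reach only later rows make up. A row lasts 1/8 s, in which the tool goes at most 62.5 mm and 10.7 degrees, less where a joint would pass 70% of its speed; a pose out of reach is approached as far as the arm can. A call with a gripper value outside its range is refused whole. The fingers move at their own pace and stop on an object; "squeeze" is the grip in N (left out, the last holds). Time passes only in rows, so rows that repeat a pose let the fingers close. It gives the time, the measured TCP pose, the force and the opening at its end, in the units of the state.
- bot.get_state(): the state, without advancing time (a new reading comes with each control period).
- bot.grab_frame(name): name is "side" or "top"; returns (picture, depth): 384x512x3 uint8, red, green, blue; 384x512 float32, m along the optical axis (not along the pixel's ray), 0 where there is no reading.
- bot.camera_params(name): a dict with "vertical_fov" (degrees; the focal length in pixels is half the picture's height over the tangent of half this angle, whatever the lens; pixels are square), "cx", "cy" (the principal point, pixels), "rvec" (rotation vector, rad) and "tvec" (3), from world to camera coordinates, as OpenCV has them. Camera axes: x right, y down, z forward; pixel columns grow to the right and rows downward; lengths in m; the calibration is good to about 2 mm. A picture is of the moment at which its call begins. camera_params takes no time and is no camera call.
- bot.sign_off(): hands the job in, once; it reports no verdict.
The state is a dict: "time": time; "joints": joint angles; "joint_vel": joint speeds; "tau": joint torques, N m; "tcp_pos": TCP position; "tool_rot": TCP orientation; "force": force on the tool from outside, world axes, zero at the start; "torque": the same for the moment, N m; "opening": finger opening in m.
Only numpy, scipy, OpenCV 4.12 (cv2) and the standard library are available. Lean on these libraries where they do the work, as an engineer would, in place of code of your own. Each camera call takes 0.05 s, during which the arm holds its last target. There are 200 camera calls.

TASK

Take the wide, red-handled face spanner from its wooden rest, lower its two pins into the two holes of the brass ring recessed in the blue strainer, and turn the ring clockwise (seen from above) fully home, until its white mark meets the red mark on the rim. Leave that spanner standing seated in the ring, let go of it, and leave the yellow-handled narrow spanner where it is.

Things in the scene. Friction and masses are not known exactly. Their poses are not given: they have to be found in the camera images.
- wide_spanner: Red-handled spanner, 0.35 kg, pins down in one of two wooden rests (22 mm high). Origin midway between the pin tips; z up, x along the pins. Pins 10 mm thick, 13 long, at x = +-38 mm; bar 100 x 34 x 14 mm, z 13 to 27; handle 50 (x) x 22 (y), z 27 to 93: grip across y at z 65, 40 N or more. Same after a half turn. Lift straight up 25 mm or more to clear the rest.
- narrow_spanner: Yellow-handled spanner of the same build and handle in the other rest (the rests stand left and right of the strainer), but its bar is 68 mm long and its pins at x = +-22 mm are too close for the ring. Leave it. Origin and axes as for the wide one.
- ring_face (a point): Centre of the brass ring's upper face, 56 mm above the bench, 10 mm below the strainer's rim; z up, x along its two holes, turns with the ring. Ring 120 mm wide, 16 thick; bore 124, rim 148 mm wide. Holes 24 x 24 mm, right through, at x = +-38 mm (7 mm play for a pin). Spanner seated: bar flat on the ring, its origin 13 mm below this point. White mark towards +y.
- ring (a joint): Ring angle, rad: grows clockwise seen from above, starts at 0 to 0.3, hard stop at 1.0 = fully home (white mark on the ring faces the red mark on the rim). Steady friction 0.08 N m; stays where left. The spanner turns up to about 0.2 rad in its play before the ring follows. The strainer is fixed.
There are look-alikes about, which are no part of the job. What is shaped like the narrow_spanner but green or purple is not meant.

How it is judged:
By the outcome, as a careful person would: the job done as asked, in the order asked, and still so for the second after the job is handed in, with the robot touching nothing.
It also fails if it takes over 48 s, if anything falls off the work surface, if the arm or the gripper's body presses on something with over 40 N, if the wrist force passes 120 N, or if a joint passes its speed limit or range.

## Working session

There is one attempt and no reset: what is moved stays moved. The work goes in short steps, Python scripts to look and compute and a tool call to move; the robot and the scene stay as the last step left them, time stands still between calls to the robot, and variables do not carry over. Pictures are saved under pics/ and viewed, about 8 in all and at most 12, crops included, and the job is handed in when it is done.

Besides the shell and the picture viewer there is one more tool, called by a JSON object that holds its "api" and its "payload", one argument or row to a line. servo_tool: Moves the arm, as the interface text tells. Its arguments: {"type":"object","properties":{"targets":{"type":"array","items":{"type":"array","items":{"type":"array","items":{"type":"number"}}}},"squeeze":{"type":"number"}},"required":["targets"]}

```bash
mkdir -p pics; cat > h.py <<'E'
from station import bot
import numpy as np, cv2
def cam(n):
    p=bot.camera_params(n); f=192/np.tan(np.radians(p["vertical_fov"])/2)
    R=cv2.Rodrigues(np.array(p["rvec"],float))[0]; t=np.array(p["tvec"],float).ravel()
    return f,p["cx"],p["cy"],R,t
def plane(n,px,z):
    f,cx,cy,R,t=cam(n); px=np.atleast_2d(px).astype(float)
    d=np.c_[(px[:,0]-cx)/f,(px[:,1]-cy)/f,np.ones(len(px))]@R
    c=-R.T@t
    return c+d*((z-c[2])/d[:,2])[:,None]
def cloud(n,depth):
    f,cx,cy,R,t=cam(n); v,u=np.mgrid[:384,:512]
    P=np.stack([(u-cx)/f*depth,(v-cy)/f*depth,depth],-1)-t
    return P@R
def proj(n,P):
    f,cx,cy,R,t=cam(n); q=np.atleast_2d(P)@R.T+t
    return np.c_[q[:,0]/q[:,2]*f+cx,q[:,1]/q[:,2]*f+cy]
E
python3 - <<'E'
from h import *
for n in("top","side"):
    im,d=bot.grab_frame(n); np.savez(f"{n}0.npz",im=im,d=d)
    cv2.imwrite(f"pics/{n}0.png",im[:,:,::-1]); print(n,bot.camera_params(n),(d==0).mean())
print(bot.get_state())
E
```

```text
top {'vertical_fov': 57.77507555293551, 'cx': 254.93748839802842, 'cy': 191.85840711141907, 'rvec': array([ 2.12967157, -2.17180391,  0.09903709]), 'tvec': array([0.04134455, 0.54354721, 0.90977399])} 0.004063924153645833
side {'vertical_fov': 47.33013113574134, 'cx': 254.4252418433788, 'cy': 192.03887498148467, 'rvec': array([ 2.44097159, -0.04746773,  0.04066803]), 'tvec': array([-0.53156418,  0.09635657,  1.05309701])} 0.004206339518229167
{'time': 0.1, 'joints': array([ 1.31601457e+00,  3.20224924e-01,  1.56555610e+00, -4.56618823e-05,
        1.25739768e+00, -1.99661477e-02]), 'joint_vel': array([-0.0004478 ,  0.00052495, -0.00129699, -0.00096695,  0.00260616,
        0.00084825]), 'tau': array([ 1.50369226e-03, -4.16413879e+01, -2.34707057e+01,  1.56417050e-04,
        4.81246709e-03,  1.47426664e-05]), 'tcp_pos': array([0.13366796, 0.55880946, 0.23056845]), 'tool_rot': array([-1.03552281,  1.31243421,  1.03386576]), 'force': array([0.09338092, 0.66275314, 1.00067012]), 'torque': array([-0.04616713,  0.03746735,  0.01708929]), 'opening': 0.08609300445098259}
```

View pics/top0.png

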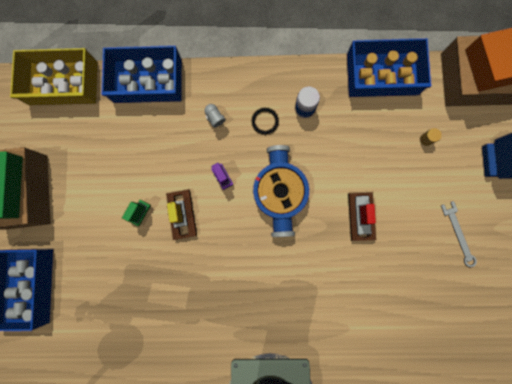

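View pics/side0.png

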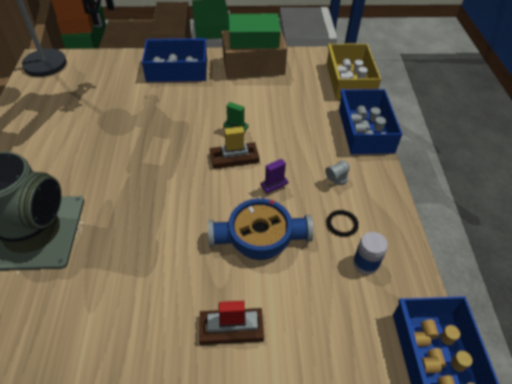

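Candidates (top view): the red-handled spanner in its rest at (366,214) is the wide one. The yellow one at (176,213) is the narrow one; green (137,212) and purple (222,177) are look-alikes; the orange and red box at (495,60) is clutter. I choose the red one and check it in a close crop while measuring.

```bash
python3 - <<'E'
from h import *
z=np.load("top0.npz"); im=z["im"]; P=cloud("top",z["d"])
c=cv2.resize(im[140:250,235:395],None,fx=5,fy=5,interpolation=cv2.INTER_CUBIC); cv2.imwrite("pics/crop1.png",c[:,:,::-1])
print("tcp px",proj("top",bot.get_state()["tcp_pos"]))
hsv=cv2.cvtColor(im,cv2.COLOR_RGB2HSV).astype(int); H,S,V=hsv[...,0],hsv[...,1],hsv[...,2]
v,u=np.mgrid[:384,:512]
def rep(name,m,lo,hi):
    Q=P[m&(P[...,2]>lo)&(P[...,2]<hi)][:,:3]
    r=cv2.minAreaRect((Q[:,:2]*1000).astype(np.float32)); print(name,len(Q),"rect mm",r,"zmed",np.median(Q[:,2]))
w=(abs(u-363)<25)&(abs(v-216)<35)
red=w&((H<6)|(H>174))&(S>170)
rep("red all",red,0,.3); 
zr=np.percentile(P[red][:,2],90); print("ztop",zr); rep("red top",red,zr-.008,zr+.01)
rep("bar grey",w&(S<70)&(V>60),.02,.08)
rep("rest",w&(S>90)&~red&(P[...,2]>.012),.012,.03)
s=(np.hypot(u-281,v-190)<32)
br=s&(H>8)&(H<25)&(S>100)&(V>90)
blue=s&(H>95)&(H<125)&(S>100)
rep("brass",br,.03,.075)
rep("rimtop",blue,.06,.075)
Q=P[blue&(P[...,2]>.061)]
# circle fit rim
A=np.c_[2*Q[:,:2],np.ones(len(Q))]; k=np.linalg.lstsq(A,(Q[:,:2]**2).sum(1),rcond=None)[0]; print("rim fit",k[:2],np.sqrt(k[2]+k[:2]@k[:2]))
dark=s&((P[...,2]<.045))&(np.hypot(u-281,v-190)<22)
n,l,st,ce=cv2.connectedComponentsWithStats((s&(V<70)).astype(np.uint8))
for i in range(1,n):
    if st[i,4]>8: print("dark",ce[i],st[i],plane("top",ce[i],.056))
for nm,m in(("white",s&(S<60)&(V>120)),("redmark",s&((H<7)|(H>172))&(S>120))):
    print(nm,m.sum(), plane("top",[u[m].mean(),v[m].mean()],.058) if m.any() else "", u[m].mean() if m.any() else "",v[m].mean() if m.any() else "")
E
```

```text
tcp px [[ -2.99532144 386.2813173 ]]
red all 265 rect mm ((477.5428161621094, -253.71456909179688), (49.609039306640625, 22.355257034301758), 1.5145906209945679) zmed 0.10148640222770733
ztop 0.10416749325590949
red top 180 rect mm ((477.69879150390625, -253.8585968017578), (49.527122497558594, 21.707176208496094), 0.1098579689860344) zmed 0.10270259382671888
bar grey 346 rect mm ((478.5045166015625, -257.268310546875), (104.26913452148438, 41.07577896118164), 1.1310443878173828) zmed 0.03684312103272019
rest 536 rect mm ((474.8807373046875, -255.2186279296875), (129.55160522460938, 64.50650787353516), 0.6182968616485596) zmed 0.022897619636846722
brass 1294 rect mm ((545.532470703125, -38.502586364746094), (118.20661163330078, 119.71046447753906), 20.626012802124023) zmed 0.05648956605519105
rimtop 651 rect mm ((544.3858642578125, -36.70527648925781), (141.81422424316406, 142.84780883789062), 43.621273040771484) zmed 0.0668408572323572
rim fit [ 0.54325123 -0.03611027] 0.06799849407523484
dark [274.83018868 177.18867925] [271 173   9   9  53] [[ 0.57939942 -0.02318832  0.056     ]]
dark [280.5        190.07894737] [274 184  14  13 152] [[ 0.5447482  -0.03724682  0.056     ]]
dark [286.27777778 203.14814815] [282 199   9   9  54] [[ 0.50994436 -0.05144313  0.056     ]]
white 85 [[ 0.56165269 -0.02458672  0.058     ]] 275.5529411764706 183.71764705882353
redmark 12 [[0.57680251 0.02224324 0.058     ]] 257.6666666666667 178.41666666666666
```

View pics/crop1.png

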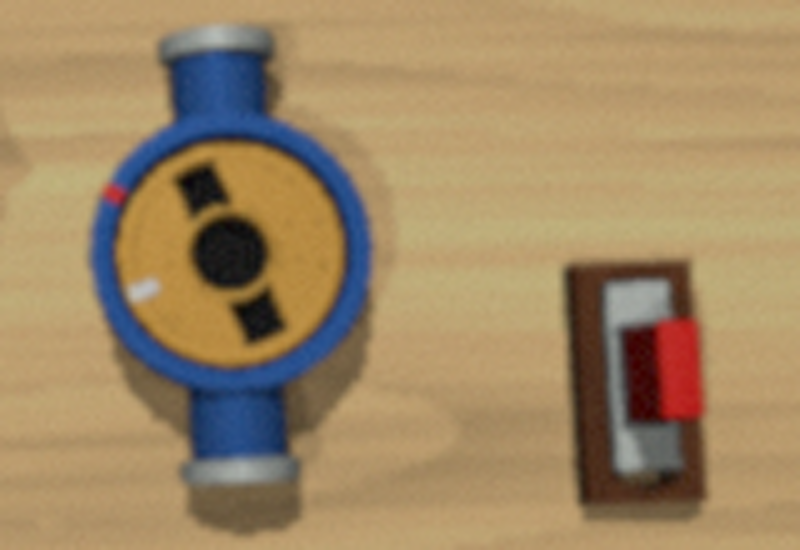

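The crop shows the grey 100 mm bar of the red spanner in its rest, with two brass holes at (202,188) and (260,317). The white mark is at (143,290) and the red mark at (115,193). The spanner choice is confirmed.

```bash
cat >> h.py <<'E'
from scipy.spatial.transform import Rotation as Ro
def state():
    s=bot.get_state(); R=Ro.from_rotvec(s["tool_rot"]); M=R.as_matrix()
    return s,R,np.degrees(np.arctan2(M[1,2],M[0,2]))
def go(p,jaw):
    """tool pointing down at p, jaw axis yaw (deg) -> shift mm, turn"""
    s,R,_=state(); j=np.radians(jaw); z=np.array([np.cos(j),np.sin(j),0]); x=np.array([0,0,-1.])
    T=Ro.from_matrix(np.c_[x,np.cross(z,x),z])
    return np.round(R.inv().apply(np.array(p)-s["tcp_pos"])*1000,1),np.round((R.inv()*T).as_rotvec(),4)
E
python3 - <<'E'
from h import *
s,R,y=state(); print(R.as_matrix().round(3),y)
for j in(91,-89): print(j,go((.4776,-.2538,.16),j))
z=np.load("top0.npz"); im=z["im"][170:210,250:310]
hsv=cv2.cvtColor(im,cv2.COLOR_RGB2HSV).astype(int);H,S,V=np.moveaxis(hsv,2,0); v,u=np.mgrid[170:210,250:310]
w=(S<90)&(V>120)&(u<272)&(v>190); r=((H<7)|(H>172))&(S>120)
c=np.array([.5447,-.0373])
for m,h in((w,.056),(r,.066)):
    p=plane("top",[u[m].mean(),v[m].mean()],h)[0]; print(m.sum(),p,np.degrees(np.arctan2(*(p[:2]-c)[::-1])))
E
```

```text
[[-0.    -0.973  0.233]
 [-0.002  0.233  0.973]
 [-1.    -0.    -0.002]] 76.54686464258846
91 (array([  71.7, -523.5, -710.2]), array([-2.523e-01, -1.600e-03, -2.000e-04]))
-89 (array([  71.7, -523.5, -710.2]), array([ 2.8893e+00, -3.0000e-04,  2.3000e-03]))
47 [0.52729921 0.02111212 0.056     ] 106.588635522081
12 [0.57555947 0.02213279 0.066     ] 62.56017186009304
```

{"api": "servo_tool", "payload": {
  "targets": [
    [[70,-523,-710,-0.252,0,0,1],[70,-523,-710,-0.252,0,0,1],[70,-523,-710,-0.252,0,0,1],[70,-523,-710,-0.252,0,0,1],[70,-523,-710,-0.252,0,0,1],[70,-523,-710,-0.252,0,0,1],[70,-523,-710,-0.252,0,0,1],[70,-523,-710,-0.252,0,0,1],[70,-523,-710,-0.252,0,0,1],[70,-523,-710,-0.252,0,0,1],[70,-523,-710,-0.252,0,0,1],[70,-523,-710,-0.252,0,0,1]]
  ]
}}

```text
time: 1.6
tcp_pos: [0.4253, -0.1315, 0.1717]
tool_rot: [-1.221, 1.201, 1.221]
force: [0.6, 1.0, 0.2]
opening: 0.0856
```

```bash
python3 - <<'E'
from h import *
s,R,y=state(); print(s["time"],s["tcp_pos"],s["joints"],y)
print(go((.4776,-.2538,.16),91))
E
```

```text
1.6 [ 0.42530337 -0.13148028  0.17167545] [-3.26028717e-01  1.67705463e-01  1.93675971e+00  5.96729546e-04
  1.03703020e+00 -1.91337926e+00] 90.93109621024986
(array([  11.6,  -50.3, -123.2]), array([-0.0012,  0.0005,  0.0003]))
```

{"api": "servo_tool", "payload": {
  "targets": [
    [[0,-48,-118,0,0,0,1],[0,-48,-118,0,0,0,1],[0,-48,-118,0,0,0,1],[0,-48,-118,0,0,0,1]]
  ]
}}

```text
time: 2.1
tcp_pos: [0.4742, -0.246, 0.1712]
tool_rot: [-1.219, 1.202, 1.223]
force: [0.2, 0.6, 0.0]
opening: 0.0855
```

```bash
python3 - <<'E'
from h import *
s,R,y=state(); print(s["time"],s["tcp_pos"],s["joints"],y)
print(go((.4776,-.2538,.0557),91))
im,d=bot.grab_frame("top"); P=cloud("top",d)
u0,v0=proj("top",(.4776,-.2538,.1027))[0]; print(u0,v0)
im2,d2=bot.grab_frame("side")
c=np.hstack([cv2.resize(im[170:260,320:420],(500,450)),cv2.resize(im2[200:380,170:290],(300,450))]); cv2.imwrite("pics/c2.png",c[:,:,::-1])
E
```

```text
2.1 [ 0.47422362 -0.24601095  0.17119783] [-5.00354157e-01  3.03735927e-01  1.74873544e+00  5.28099467e-04
  1.09153775e+00 -2.08787438e+00] 90.94413795264215
(array([115.5,  -3.5,  -8. ]), array([-0.001 ,  0.0016, -0.0019]))
370.1525084286513 213.01315125887956
```

View pics/c2.png

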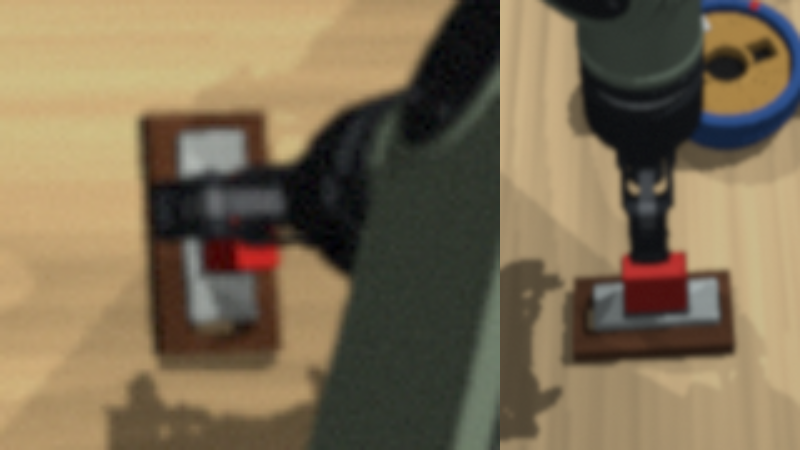

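The gripper is above the handle (the red handle is at (240,250) in the left panel, between the fingers), aligned within a few mm. Now descend and grip.

{"api": "servo_tool", "payload": {
  "targets": [
    [[0,-3.5,-8,0,0,0,1],[50,-3.5,-8,0,0,0,1],[85,-3.5,-8,0,0,0,1],[105,-3.5,-8,0,0,0,1],[115,-3.5,-8,0,0,0,1],[115,-3.5,-8,0,0,0,1],[115,-3.5,-8,0,0,0,1]]
  ]
}}

```text
time: 3.08
tcp_pos: [0.4794, -0.2547, 0.058]
tool_rot: [-1.224, 1.2, 1.22]
force: [0.5, 0.1, -0.2]
opening: 0.0854
```

```bash
python3 - <<'E'
from h import *
s,R,y=state(); print(s["time"],s["tcp_pos"],y,s["force"],s["joint_vel"].round(3))
E
```

```text
3.075 [ 0.47937887 -0.25474837  0.05796697] 91.00294693768636 [ 0.54635888  0.13367326 -0.20194276] [-0.001 -0.003 -0.002  0.002 -0.003 -0.   ]
```

{"api": "servo_tool", "payload": {
  "targets": [
    [[2,0,0,0,0,0,0.1],[2,0,0,0,0,0,0],[2,0,0,0,0,0,0],[2,0,0,0,0,0,0],[2,0,0,0,0,0,0],[2,0,0,0,0,0,0],[2,0,0,0,0,0,0],[2,0,0,0,0,0,0]]
  ],
  "squeeze": 70
}}

```text
time: 4.08
tcp_pos: [0.4788, -0.2546, 0.0551]
tool_rot: [-1.222, 1.201, 1.221]
force: [-1.2, -1.6, 3.6]
opening: 0.0211
```

```bash
python3 - <<'E'
from h import *
s,R,y=state(); print(s["time"],s["tcp_pos"],y,s["force"],s["torque"],s["opening"])
E
```

```text
4.075 [ 0.47879553 -0.25464409  0.05513866] 90.9858216207368 [-1.16472026 -1.61148794  3.56966964] [-0.16255684  0.0527136  -0.00620633] 0.02113112834098476
```

Gripped (opening 21 mm). Lift straight up, about 110 mm.

{"api": "servo_tool", "payload": {
  "targets": [
    [[-10,0,0,0,0,0,0],[-30,0,0,0,0,0,0],[-60,0,0,0,0,0,0],[-90,0,0,0,0,0,0],[-110,0,0,0,0,0,0],[-110,0,0,0,0,0,0]]
  ]
}}

```text
time: 4.82
tcp_pos: [0.4791, -0.2546, 0.1661]
tool_rot: [-1.224, 1.2, 1.22]
force: [1.0, -0.2, -3.3]
opening: 0.021
```

```bash
python3 - <<'E'
from h import *
s,R,y=state(); print(s["time"],s["tcp_pos"],y,s["force"],s["opening"],s["joints"])
# spanner origin ~ (-1,+1)mm from tcp xy ; look at held spanner
for n in("top","side"):
    im,d=bot.grab_frame(n); np.savez(n+"1.npz",im=im,d=d)
    if n=="side": cv2.imwrite("pics/s3.png",cv2.resize(im[120:384,120:340],(660,600)[:2])[:,:,::-1] )
print(go((.5447,-.0373,.1651),112))
E
```

```text
4.825 [ 0.47913086 -0.25455893  0.16610006] 90.98561741939297 [ 0.96012121 -0.17490345 -3.30794174] 0.02104081346680087 [-5.09740245e-01  3.18379006e-01  1.74093989e+00  3.38370995e-04
  1.07980235e+00 -2.09789914e+00]
(array([ -1. , -70.5, 215.5]), array([-0.3668,  0.0016, -0.0015]))
```

View pics/s3.png

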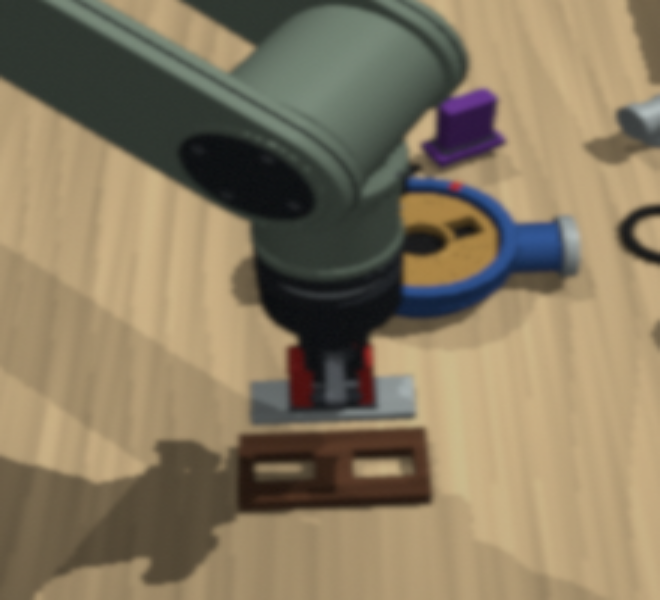

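The spanner is lifted level and its rest is empty; the bar spans (250–414, ~400). Next I measure the in-hand offset.

```bash
python3 - <<'E'
from h import *
for n in("side","top"):
    z=np.load(n+"1.npz"); im=z["im"]; P=cloud(n,z["d"])
    hsv=cv2.cvtColor(im,cv2.COLOR_RGB2HSV).astype(int);H,S,V=np.moveaxis(hsv,2,0)
    near=(abs(P[...,0]-.479)<.075)&(abs(P[...,1]+.2546)<.04)
    g=near&(P[...,2]>.128)&(P[...,2]<.153)&(S<70)&(V>80)
    r=near&((H<6)|(H>174))&(S>150)&(P[...,2]>.15)
    for nm,m in(("bar",g),("red",r)):
        Q=P[m]
        if len(Q)<10: print(n,nm,len(Q)); continue
        print(n,nm,len(Q),cv2.minAreaRect((Q[:,:2]*1000).astype(np.float32)),"x",np.percentile(Q[:,0],[1,99]).round(4),"z",np.percentile(Q[:,2],[2,50,98]).round(4))
E
```

```text
side bar 580 ((474.4255065917969, -256.20745849609375), (99.91169738769531, 34.328163146972656), 0.8861257433891296) x [0.4248 0.5241] z [0.1367 0.1455 0.1493]
side red 236 ((474.468017578125, -262.6692810058594), (30.344770431518555, 46.12844467163086), 89.10527038574219) x [0.4519 0.4976] z [0.1572 0.1978 0.254 ]
top bar 298 ((477.8149719238281, -253.8254852294922), (98.95886993408203, 34.964412689208984), 0.6497292518615723) x [0.4287 0.527 ] z [0.1445 0.148  0.1508]
top red 95 ((471.58111572265625, -234.05947875976562), (46.32255172729492, 31.21676254272461), 17.12690544128418) x [0.4528 0.4976] z [0.1624 0.2021 0.3019]
```

```bash
python3 - <<'E'
from h import *
z=np.load("side0.npz"); im=z["im"]; P=cloud("side",z["d"])
hsv=cv2.cvtColor(im,cv2.COLOR_RGB2HSV).astype(int);H,S,V=np.moveaxis(hsv,2,0); v,u=np.mgrid[:384,:512]
s=(np.hypot(u-260,(v-226)*1.2)<34)
br=s&(H>8)&(H<25)&(S>90)&(V>80)&(abs(P[...,2]-.056)<.006); Q=P[br]
h=cv2.convexHull((Q[:,:2]*1000).astype(np.float32)); print(len(Q),cv2.minEnclosingCircle(h),np.median(Q[:,2]))
bl=s&(H>95)&(H<125)&(S>100)&(P[...,2]>.062)&(P[...,2]<.072); Q=P[bl]
print("rim",cv2.minEnclosingCircle((Q[:,:2]*1000).astype(np.float32)),np.median(Q[:,2]))
n,l,st,ce=cv2.connectedComponentsWithStats((s&(V<75)).astype(np.uint8))
for i in range(1,n):
    if st[i,4]>8: print("dark",ce[i],st[i],plane("side",ce[i],.056))
z=np.load("top0.npz"); im=z["im"]; P=cloud("top",z["d"]);hsv=cv2.cvtColor(im,cv2.COLOR_RGB2HSV).astype(int);H,S,V=np.moveaxis(hsv,2,0)
bl=(np.hypot(u-281,v-190)<32)&(H>95)&(H<125)&(S>100)&(P[...,2]>.062)&(P[...,2]<.072); Q=P[bl]
print("toprim",cv2.minEnclosingCircle((Q[:,:2]*1000).astype(np.float32)))
E
```

```text
1218 ((542.5958251953125, -33.066261291503906), 59.74944305419922) 0.05560799112134753
rim ((541.4926147460938, -38.993629455566406), 74.87507629394531) 0.06565838077184016
dark [264.20833333 208.79861111] [235 202  52  28 144] [[0.55491646 0.00969697 0.056     ]]
dark [274.45762712 220.01694915] [270 216  10   9  59] [[ 0.57679443 -0.02407482  0.056     ]]
dark [260.06060606 225.41818182] [252 219  17  13 165] [[ 0.54248836 -0.03839183  0.056     ]]
dark [245.3        230.73333333] [241 227  10   8  60] [[ 0.50807188 -0.05214671  0.056     ]]
dark [257.76923077 246.76923077] [228 232  65  23 273] [[ 0.53431141 -0.09629027  0.056     ]]
toprim ((544.74853515625, -34.18858337402344), 81.42476654052734)
```

```bash
python3 - <<'E'
from h import *
print(go((.5463,-.0364,.166),112.4))
E
```

```text
(array([ -1.9, -72.1, 216.3]), array([-0.3737,  0.0016, -0.0015]))
```

{"api": "servo_tool", "payload": {
  "targets": [
    [[-1,-12,36,-0.06,0,0,0],[-1,-28,84,-0.15,0,0,0],[-1,-44,132,-0.24,0,0,0],[-1,-60,180,-0.32,0,0,0],[-1,-68,204,-0.36,0,0,0],[-1,-72,216,-0.374,0,0,0],[-1,-72,216,-0.374,0,0,0],[-1,-72,216,-0.374,0,0,0]]
  ]
}}

```text
time: 5.92
tcp_pos: [0.5464, -0.0382, 0.1655]
tool_rot: [-1.49, 1.0, 1.491]
force: [0.2, 0.2, -3.4]
opening: 0.021
```

```bash
python3 - <<'E'
from h import *
s,R,y=state(); print(s["time"],s["tcp_pos"],y,s["force"],s["torque"],s["opening"],s["joint_vel"].round(3))
print(go((.5463,-.0364,.1),112.4))
im,d=bot.grab_frame("side"); P=cloud("side",d)
hsv=cv2.cvtColor(im,cv2.COLOR_RGB2HSV).astype(int);H,S,V=np.moveaxis(hsv,2,0)
g=(np.hypot(P[...,0]-.545,P[...,1]+.037)<.07)&(P[...,2]>.128)&(P[...,2]<.153)&(S<70)&(V>80); Q=P[g]
print(len(Q),cv2.minAreaRect((Q[:,:2]*1000).astype(np.float32)))
cv2.imwrite("pics/s4.png",cv2.resize(im[130:280,180:340],(640,600))[:,:,::-1])
E
```

```text
5.925 [ 0.54642021 -0.03824861  0.16553162] 112.34350657196812 [ 0.16820862  0.20254356 -3.42288566] [-0.00220115 -0.00458632  0.02710015] 0.02100022528675138 [-0.008 -0.006 -0.003  0.006  0.001 -0.001]
(array([65.5, -0.7,  1.7]), array([-0.001 ,  0.0001, -0.0012]))
297 ((542.7385864257812, -41.07791519165039), (99.7540054321289, 35.448150634765625), 21.487218856811523)
```

View pics/s4.png

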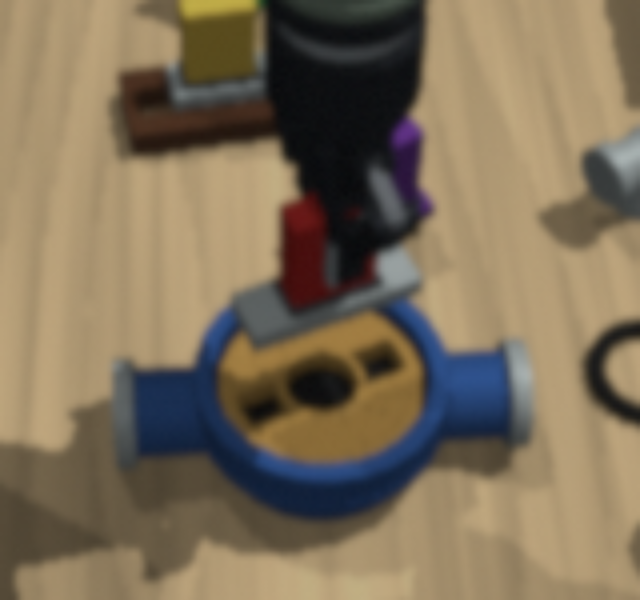

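The spanner is above the ring with its bar parallel to the hole line (holes at (262,408) and (380,362)). It is about 2 mm short in +y. I correct that and lower it to just above the ring, then in.

{"api": "servo_tool", "payload": {
  "targets": [
    [[0,-1,2,0,0,0,0],[20,-1,2,0,0,0,0],[40,-1,2,0,0,0,0],[55,-1,2,0,0,0,0],[62,-1,2,0,0,0,0],[66,-1,2,0,0,0,0],[70,-1,2,0,0,0,0],[70,-1,2,0,0,0,0]]
  ]
}}

```text
time: 6.98
tcp_pos: [0.5471, -0.035, 0.096]
tool_rot: [-1.491, 0.998, 1.491]
force: [-1.1, -0.4, -3.7]
opening: 0.0211
```

```bash
python3 - <<'E'
from h import *
s,R,y=state(); print(s["time"],s["tcp_pos"],y,s["force"],s["torque"],s["opening"])
E
```

```text
6.975 [ 0.5471247  -0.03499919  0.09602048] 112.41615538568632 [-1.06077534 -0.38685814 -3.67735506] [ 0.00112573 -0.00089289  0.03475588] 0.021107814970450736
```

{"api": "servo_tool", "payload": {
  "targets": [
    [[3,0,0,0,0,0,0],[5,0,0,0,0,0,0],[7,0,0,0,0,0,0],[7.5,0,0,0,0,0,0],[7.5,0,0,0,0,0,0]]
  ]
}}

```text
time: 7.6
tcp_pos: [0.5471, -0.035, 0.0891]
tool_rot: [-1.492, 0.998, 1.491]
force: [-1.9, -0.6, 4.2]
opening: 0.0212
```

```bash
python3 - <<'E'
from h import *
s,R,y=state(); print(s["time"],s["tcp_pos"],y,s["force"],s["torque"],s["opening"],s["joints"])
E
```

```text
7.6 [ 0.54714076 -0.03502346  0.0890715 ] 112.413891775688 [-1.89220645 -0.62390972  4.21518997] [ 0.15036988  0.3967514  -0.00786768] 0.021241988685097045 [-8.49533035e-02  4.07608655e-01  1.82530978e+00  1.13076241e-04
  9.08202245e-01 -2.04701541e+00]
```

Pins are in and the bar is on the ring (8 N up). Now turn clockwise (+wx).

{"api": "servo_tool", "payload": {
  "targets": [
    [[-0.3,0,0,0.08,0,0,0],[-0.3,0,-0.5,0.16,0,0,0],[-0.3,0,-0.8,0.24,0,0,0],[-0.3,0,-1,0.32,0,0,0],[-0.3,0,-1.3,0.4,0,0,0],[-0.3,0,-1.5,0.48,0,0,0],[-0.3,0,-1.8,0.56,0,0,0],[-0.3,0,-2,0.64,0,0,0],[-0.3,0,-2.3,0.72,0,0,0],[-0.3,0,-2.5,0.8,0,0,0],[-0.3,0,-2.5,0.8,0,0,0]]
  ]
}}

```text
time: 8.98
tcp_pos: [0.5482, -0.0379, 0.0891]
tool_rot: [-0.905, 1.375, 0.903]
force: [-1.4, -3.2, 2.5]
opening: 0.021
```

```bash
python3 - <<'E'
from h import *
s,R,y=state(); print(s["time"],s["tcp_pos"],y,s["force"],s["torque"],s["opening"],s["joints"][5])
E
```

```text
8.975 [ 0.54819845 -0.03785778  0.08909142] 66.6365809904385 [-1.44778147 -3.18378056  2.54852481] [-0.4708679   0.31921725 -0.01380062] 0.021004671557154957 -1.2518182559837254
```

{"api": "servo_tool", "payload": {
  "targets": [
    [[0,0,0,0.05,0,0,0],[0,0,0,0.1,0,0,0],[0,0,0,0.15,0,0,0],[0,0,0,0.15,0,0,0]]
  ]
}}

```text
time: 9.48
tcp_pos: [0.5482, -0.0383, 0.0891]
tool_rot: [-0.792, 1.423, 0.789]
force: [-2.0, -4.4, 3.6]
opening: 0.0212
```

```bash
python3 - <<'E'
from h import *
s,R,y=state(); print(s["time"],s["tcp_pos"],y,s["force"],s["torque"],s["opening"],s["tau"].round(2))
im,d=bot.grab_frame("side"); im2,d=bot.grab_frame("top")
c=np.hstack([cv2.resize(im[180:270,200:320],(480,360),interpolation=2),cv2.resize(im2[150:230,245:316],(320,360),interpolation=2)])
cv2.imwrite("pics/s5.png",c[:,:,::-1])
E
```

```text
9.475 [ 0.54821094 -0.03829859  0.08912036] 58.099999279695886 [-2.00410269 -4.42410084  3.616627  ] [-0.9470973   0.35273643  0.08241284] 0.02117003863786754 [  2.74 -39.95 -18.6    1.35  -0.48   0.13]
```

View pics/s5.png

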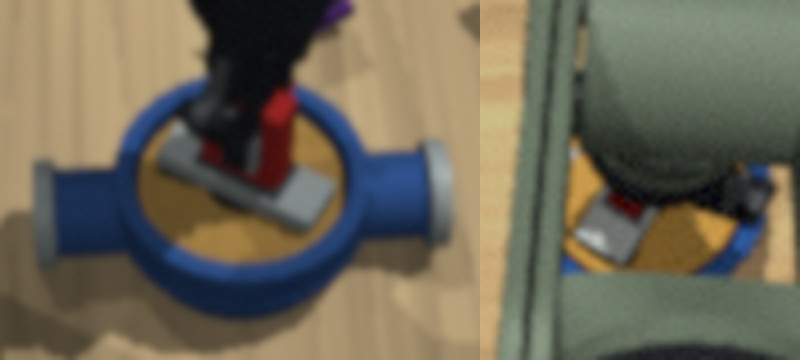

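The view is mostly blocked; the white mark is at about (575,152) in the right panel. The moment of 0.08 N m equals ring friction, so it isn't at the stop yet. Continue in small steps.

{"api": "servo_tool", "payload": {
  "targets": [
    [[0,0,0,0.04,0,0,0],[0,0,0,0.08,0,0,0],[0,0,0,0.08,0,0,0]]
  ]
}}

```text
time: 9.95
tcp_pos: [0.5481, -0.0386, 0.0891]
tool_rot: [-0.731, 1.446, 0.727]
force: [-1.8, -7.0, 4.5]
opening: 0.0206
```

```bash
python3 - <<'E'
from h import *
s,R,y=state(); print(s["time"],s["tcp_pos"],y,s["force"],s["torque"],s["opening"],s["tau"].round(2))
E
```

```text
9.95 [ 0.54813494 -0.03863012  0.08913552] 53.56581259148761 [-1.78032283 -6.96126748  4.49389778] [-1.10867035  0.47470794  0.16643369] 0.02063174371391154 [  3.31 -39.75 -18.63   1.78  -0.58   0.21]
```

{"api": "servo_tool", "payload": {
  "targets": [
    [[0,-0.9,-1.2,0.04,0,0,0],[0,-0.9,-1.2,0.08,0,0,0],[0,-0.9,-1.2,0.08,0,0,0]]
  ]
}}

```text
time: 10.32
tcp_pos: [0.5475, -0.0397, 0.0892]
tool_rot: [-0.675, 1.466, 0.671]
force: [-3.9, -2.8, 5.5]
opening: 0.0211
```

```bash
python3 - <<'E'
from h import *
s,R,y=state(); print(s["time"],s["tcp_pos"],y,s["force"],s["torque"],s["opening"],s["tau"].round(2))
E
```

```text
10.325 [ 0.54753207 -0.03968732  0.08917558] 49.37050345448393 [-3.88202425 -2.78442568  5.53648533] [-0.72073815  0.56018641  2.01851362] 0.02113143370311044 [ -0.19 -38.94 -19.08   2.23  -0.99   2.03]
```

The moment jumped to 2.0 N m, which is the hard stop. Relax the twist within the play and open.

{"api": "servo_tool", "payload": {
  "targets": [
    [[0,0,0,-0.03,0,0,0],[0,0,0,-0.06,0,0,0],[0,0,0,-0.06,0,0,0.3],[0,0,0,-0.06,0,0,1],[0,0,0,-0.06,0,0,1],[0,0,0,-0.06,0,0,1],[0,0,0,-0.06,0,0,1],[0,0,0,-0.06,0,0,1],[0,0,0,-0.06,0,0,1]]
  ]
}}

```text
time: 11.45
tcp_pos: [0.548, -0.0388, 0.0887]
tool_rot: [-0.712, 1.451, 0.712]
force: [0.4, -0.9, -0.9]
opening: 0.0856
```

```bash
python3 - <<'E'
from h import *
s,R,y=state(); print(s["time"],s["tcp_pos"],y,s["force"],s["torque"],s["opening"])
E
```

```text
11.45 [ 0.54804413 -0.03883571  0.08874167] 52.250553801378665 [ 0.38934691 -0.89802051 -0.88785521] [-0.04350959  0.00971067  0.03771634] 0.08559900316424199
```

{"api": "servo_tool", "payload": {
  "targets": [
    [[-30,0,0,0,0,0,1],[-80,0,0,0,0,0,1],[-140,0,0,0,0,0,1],[-150,-30,-85,0,0,0,1],[-150,-52,-145,0,0,0,1],[-150,-74,-200,0,0,0,1],[-150,-95,-260,0,0,0,1],[-150,-105,-298,0,0,0,1],[-150,-105,-298,0,0,0,1],[-150,-105,-298,0,0,0,1]]
  ]
}}

```text
time: 12.7
tcp_pos: [0.4485, -0.3386, 0.2385]
tool_rot: [-0.71, 1.451, 0.712]
force: [0.5, 0.5, 0.2]
opening: 0.0855
```

```bash
python3 - <<'E'
from h import *
s,R,y=state(); print(s["time"],s["tcp_pos"],s["force"])
im,d=bot.grab_frame("side"); im2,d2=bot.grab_frame("top"); np.savez("fin.npz",im=im,im2=im2,d2=d2,d=d)
c=np.hstack([cv2.resize(im[170:270,190:320],(468,360),interpolation=2),cv2.resize(im2[150:230,245:316],(320,360),interpolation=2)])
cv2.imwrite("pics/s6.png",c[:,:,::-1])
P=cloud("top",d2); hsv=cv2.cvtColor(im2,cv2.COLOR_RGB2HSV).astype(int);H,S,V=np.moveaxis(hsv,2,0)
v,u=np.mgrid[:384,:512]; w=np.hypot(u-281,v-190)<35
m=w&((H<6)|(H>174))&(S>150)&(P[...,2]>.11); Q=P[m]; print(len(Q),cv2.minAreaRect((Q[:,:2]*1000).astype(np.float32)),np.percentile(Q[:,2],[50,95]))
m=w&(S<70)&(V>80)&(abs(P[...,2]-.07)<.006);Q=P[m]; print("bar",len(Q),cv2.minAreaRect((Q[:,:2]*1000).astype(np.float32)),np.median(Q[:,2]))
E
```

```text
12.7 [ 0.44848016 -0.33855855  0.23851975] [0.54439744 0.51187948 0.15849159]
163 ((545.3213500976562, -37.0381965637207), (18.69256019592285, 47.79964828491211), 53.50836944580078) [0.13661126 0.13900418]
bar 270 ((550.5401611328125, -32.538665771484375), (134.48460388183594, 139.53094482421875), 65.4212875366211) 0.0703546401169689
```

View pics/s6.png

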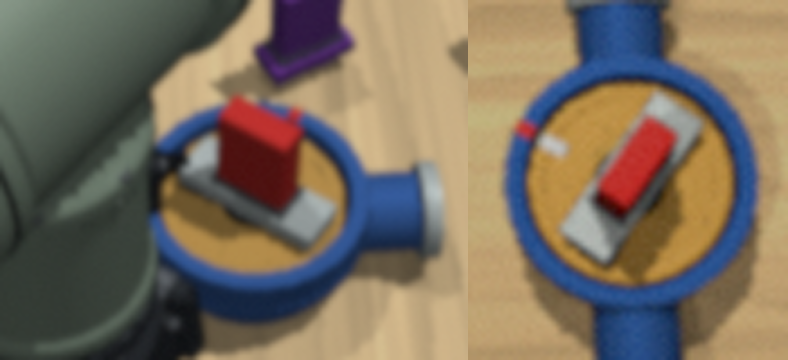

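The white mark (552,145) faces the red mark (525,130), and the spanner stands flat on the ring. Quick numeric check of the marks, then hand in.

```bash
python3 - <<'E'
from h import *
im=np.load("fin.npz")["im2"]; hsv=cv2.cvtColor(im,cv2.COLOR_RGB2HSV).astype(int);H,S,V=np.moveaxis(hsv,2,0)
v,u=np.mgrid[:384,:512]; c=np.array([.5447,-.0373])
w=(S<110)&(V>130)&(abs(u-263.6)<4)&(abs(v-182)<4); r=((H<7)|(H>172))&(S>120)&(abs(u-258)<5)&(abs(v-179)<5)
a=[]
for m,h in((w,.056),(r,.066)):
    p=plane("top",[u[m].mean(),v[m].mean()],h)[0][:2]-c; a.append(np.arctan2(p[1],p[0])); print(m.sum(),p)
print("gap rad",a[0]-a[1])
if abs(a[0]-a[1])<.06: print(bot.sign_off())
E
```

```text
30 [0.02267279 0.04415714]
10 [0.03092469 0.06039193]
gap rad -0.0011008589607188757
the job is handed in; nothing more can be done
None
```

The job is done and handed in: the ring is fully home, with the red-handled wide spanner standing seated in it. It took about 13 s of the allowed 48 s.

- **What I did:** I lifted the wide spanner out of its rest, lowered its pins into the ring's holes, and turned the ring clockwise. At the hard stop the moment jumped from about 0.17 to 2.0 N m. I then eased off the twist, let go and moved the arm clear.
- **Last checks:** The white and red marks line up to about 0.001 rad by the top camera. The handle top stands at about 0.137 m, where a seated spanner should be (0.136 m). The force on the tool after release was near zero. I never touched the yellow narrow spanner, but I did not check it again at the end.
- **What failed or disagreed:**
  - The two cameras differed by about 3 mm in absolute position, but agreed within about 1.5 mm on where the ring lay relative to the spanner, so I used that.
  - My final mask for the bar's outline also picked up the rim, so I ignored that reading.

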